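# Open the seal safe with its code and stand the seal ready

## Task

Get the company seal out for the day: roll the three thumbwheels of the grey desk safe to 4-7-2 (left to right), push the cover fully open to the right, then take the seal out and stand it, face down, right down in the bore of the dark wooden seal stand and let go. Leave the wheels on the code and the cover open, and leave the other things on the desk where they are.

Things in the scene. Friction and masses are not known exactly. Their poses are not given: they have to be found in the camera images.
- safe: grey steel desk safe, fixed, 140 deep (x) x 210 wide (y) x 80 mm high. Origin: centre of the underside; +x to its back, +y to its left seen from the front, z up. Front of its flat top: three thumbwheels in a row on one axis along y, 38 mm before the origin and 69 mm up. Rear: the sliding cover between low rails (7 mm). Nothing stands more than 20 mm above the top.
- wheel1 (a joint): turn of the left thumbwheel (rad): numeral n (0 to 9) is on top, between the two red index lines, at n x 0.6283, plus any whole turns. Grows as its top is rolled to the back of the safe (higher numerals come up from the front). Endless; clicks into a notch at each numeral: let go, it falls into the nearest (at the start it may hang between two). 1 to 2 N along the rim moves it.
- wheel1_top (a point): highest point of the left thumbwheel, 91 mm up, fixed to the safe. Wheel: black disc, soft rubber tyre, radius 22, width 15 mm, 11 mm out of the top; wheels 34 mm apart. A numeral is 13.8 mm of rim. A shut fingertip pressed on top with 5 to 15 N and drawn to front or back rolls it along; pressed less, it slips.
- code_mark1 (a point): point on the rim of the left thumbwheel that carries the white numeral 4; it turns with the wheel and lies at wheel1_top when the wheel shows 4.
- wheel2 (a joint): turn of the middle thumbwheel (rad): numeral n (0 to 9) is on top, between the two red index lines, at n x 0.6283, plus any whole turns. Grows as its top is rolled to the back of the safe (higher numerals come up from the front). Endless; clicks into a notch at each numeral: let go, it falls into the nearest (at the start it may hang between two). 1 to 2 N along the rim moves it.
- wheel2_top (a point): highest point of the middle thumbwheel, 91 mm up, fixed to the safe. Wheel: black disc, soft rubber tyre, radius 22, width 15 mm, 11 mm out of the top; wheels 34 mm apart. A numeral is 13.8 mm of rim. A shut fingertip pressed on top with 5 to 15 N and drawn to front or back rolls it along; pressed less, it slips.
- code_mark2 (a point): point on the rim of the middle thumbwheel that carries the white numeral 7; it turns with the wheel and lies at wheel2_top when the wheel shows 7.
- wheel3 (a joint): turn of the right thumbwheel (rad): numeral n (0 to 9) is on top, between the two red index lines, at n x 0.6283, plus any whole turns. Grows as its top is rolled to the back of the safe (higher numerals come up from the front). Endless; clicks into a notch at each numeral: let go, it falls into the nearest (at the start it may hang between two). 1 to 2 N along the rim moves it.
- wheel3_top (a point): highest point of the right thumbwheel, 91 mm up, fixed to the safe. Wheel: black disc, soft rubber tyre, radius 22, width 15 mm, 11 mm out of the top; wheels 34 mm apart. A numeral is 13.8 mm of rim. A shut fingertip pressed on top with 5 to 15 N and drawn to front or back rolls it along; pressed less, it slips.
- code_mark3 (a point): point on the rim of the right thumbwheel that carries the white numeral 2; it turns with the wheel and lies at wheel3_top when the wheel shows 2.
- cover (a joint): travel of the steel sliding cover (m): 0 shut over the seal's pocket, 0.086 fully open. It slides along the safe's -y (to the right), stiffly (about 1.5 N), and stays where it is left. While any wheel is off its numeral the lock stops it after about 2 mm.
- cover_ridge (a point): top of the black push ridge of the cover, in the middle of its left (+y) face, 99 mm up; moves with the cover. The ridge is 46 (x) x 9 mm (y) and stands 14 mm above the cover plate, whose top is 84.5 mm up. Left of the ridge the plate goes on for 10 mm, then (cover shut) the safe's flat top, 80 mm up, for 23 mm.
- well_mouth (a point): centre of the mouth of the well in which the seal stands inside the safe, 30 mm up; a 17 mm bore, 20 mm deep, in the middle of the floor of the pocket under the cover. The pocket is 52 (x) x 78 mm (y), open to the safe's top (80 mm) once the cover is open. Fingers opened to about 36 mm along the safe's y fit in.
- seal: the company seal: black round stick, 13 mm across, 60 mm long, 22 g, on its face. Origin: centre of the lower end (the face); z along it to the upper end. At the start it stands in the well, upper end 70 mm up, hidden under the cover.
- stand: seal stand: dark wooden block, 50 (x) x 76 mm (y), 36 mm high, on a foot of 56 x 82 mm, weighted (0.6 kg), loose on the desk. Origin: centre of the underside.
- stand_bore (a point): centre of the mouth of the stand's one upright bore, on its top, 36 mm above the desk; the bore is 16 mm wide and 26 mm deep, with a small chamfer.
- pen_red: white pen with a red cap, 142 mm long, lying; bystander, to be left where it is. Origin: centre of the underside.
- pen_cream: cream pen, 150 mm long, lying; bystander, to be left where it is. Origin: centre of the underside.
- eraser: eraser in a blue sleeve, 18 x 44 x 12 mm; bystander, to be left where it is. Origin: centre of the underside.
- phone: black smartphone, 152 x 75 x 9 mm, lying flat; bystander, to be left where it is. Origin: centre of the underside.

How it is judged (in metres and radians):
On the way, in this order (a step that is already met when the one before it is completed fails the run):
1. the three thumbwheels show 4, 7 and 2 from left to right (distance between code_mark1 and wheel1_top below 0.004 m and distance between code_mark2 and wheel2_top below 0.004 m and distance between code_mark3 and wheel3_top below 0.004 m), for 0.2 s.
2. the cover has been pushed fully open with the code set (all of step 1 and value of joint cover above 0.08 m), for 0.2 s.
At the end, for the whole second after the job is handed in: 4, 7, 2 on top (rim within 4 mm); cover open over 80 of 86 mm; seal upright face down in the stand's bore (lower end within 4 mm of its axis and under 15 mm above the desk; the bore's floor is at 10; within 0.15 rad), at rest, released; stand flat (all of step 2 and horizontal distance between seal and stand_bore below 0.004 m and height (world z) of seal below 0.015 m and angle between seal's own z axis and vertical below 0.15 rad and linear speed of seal below 0.02 m/s and angle between stand's own z axis and vertical below 0.05 rad and contact force between the fingers and seal below 0.1 N); the robot touches nothing.
It fails at once if a bystander (pens, eraser, phone) is moved by more than 30 mm (distance of any of pen_red, pen_cream, eraser, phone from where it was at the start of the episode above 0.03 m).
It fails at once if the seal is thrown down or knocked over: it lies on its side (angle between seal's own z axis and vertical above 1.2 rad).
It also fails if it takes over 64 s, if anything falls off the work surface, if the arm or the gripper's body presses on something with over 40 N, if the wrist force passes 120 N, or if a joint passes its speed limit or range.

## Robot

A 6-joint arm with a two-finger parallel gripper is mounted at the origin on a cart in front of the work surface, level with it; the furniture and walls round the work are solid. World frame = base frame: x ahead of the robot, y to its left, z up, the work surface at z = 0. Lengths are in mm, angles in rad, forces in N, time in s.
With the tool pointing down it reaches from about 350 to 775 mm from the base axis. Payload 7.3 kg.
Tool frame: the origin (TCP) lies midway between the tips of the shut fingers; the grasp point (between the pads) lies 19 mm behind it; z points along the fingers, y is the line along which they close (so a half turn about z gives the same grasp; the last joint's range is limited). The gripper opens to 92 mm and grips with 3 to 60 N. Pads are 19 mm wide; open, the fingers measure 130 mm over their backs; the gripper's body (75 mm by 190 mm) begins 47 mm behind the grasp point.
Start: joints at [1.165, 0.342, 1.524, -0, 1.275, -0.146], TCP at [134.851, 507.409, 187.841] pointing down, gripper open.
Joint ranges: [-2.53, 2.53], [-0.77, 2.02], [0.04, 2.7], [-1, 4.14], [0.28, 2.66], [-3.11, 3.11]. Speed limits (rad/s): [2.57, 2.57, 3.14, 3.14, 3.14, 3.14].

## Interface

Orientations are given as [roll, pitch, yaw] about the fixed x, y, z axes, in that order (R = Rz(yaw) Ry(pitch) Rx(roll)).
In Python, from plant import monitor, optics, workorder gives the robot as it stands. The module is installed in compiled form; this text tells all that it offers.
- The arm moves only by the tool servo_tool, never from a script. Its arguments are lists of equal length, an entry for each row: "linear": the shift along the tool's x, y, z as a fraction of full scale, a list of three; "spin": the turn about the tool's z as a fraction of full scale. In form: {"linear": [[dx, dy, dz], ...], "spin": [spin, ...]}. A call has exactly 8 rows; each row shifts and turns the commanded pose from where the row before left it, along the tool's axes as they then stand; what a row does not reach is not made up. Full scale, the value 1, is 200 mm for a shift and 90 degrees for a turn. A row lasts 1/8 s, in which the tool goes at most 62.5 mm and 10.7 degrees, less where a joint would pass 70% of its speed; a pose out of reach is approached as far as the arm can. A call with a number of a shift or a turn outside -1 to 1 is refused whole. A call with a gripper value outside its range is refused whole. "hand" is the opening, from -1 (shut) to 1 (fully open), set as the call begins (left out, the last holds). The fingers move at their own pace and stop on an object; the grip force is fixed at half the most. Time passes only in rows, so rows that do not move let the fingers close, or fill a call up. It gives the time, the measured TCP pose, the force, the opening and the grip force at its end, in the units of the state.
- monitor.get_obs(): the state, without advancing time (a new reading comes with each control period).
- optics.capture(name): name is "side" or "top" or "wrist"; returns a dict with "frame" (420x560x3 uint8, blue, green, red), "K" (3x3 intrinsics, pixels), "world_to_cam" (4x4, takes a point from world to camera coordinates). Camera axes: x right, y down, z forward; pixel columns grow to the right and rows downward; lengths in mm; the calibration is good to about 2 mm. A picture is of the moment at which its call begins. There is no depth.
- workorder.close_job(): hands the job in; it is judged then, once.
The state is a dict: "time": time; "joint_positions": joint angles; "dq": joint speeds; "tau": joint torques, N m; "tool_pos": TCP position; "tcp_rot": TCP orientation; "contact_force": force on the tool from outside, world axes, zero at the start; "moment": the same for the moment, N m; "grip_width": finger opening in mm; "finger_force": force on a finger pad.
Only numpy, scipy, OpenCV 4.12 (cv2) and the standard library are available. Lean on these libraries where they do the work, as an engineer would, in place of code of your own. Each camera call takes 0.05 s, during which the arm holds its last target. There are 200 camera calls.

## Working session

There is one attempt and no reset: what is moved stays moved. The work goes in short steps, Python scripts to look and compute and a tool call to move; the robot and the scene stay as the last step left them, time stands still between calls to the robot, and variables do not carry over. Pictures are saved under pics/ and viewed, at most 10 in all, crops included, and the job is handed in when it is done.

Besides the shell and the picture viewer there is one more tool, called by a JSON object that holds its "op" and its "data", one argument or row to a line. servo_tool: Moves the arm, as the interface text tells. Shift numbers are shares of 200 mm and turn numbers shares of 90 degrees, none past 1 either way. Its arguments: {"type":"object","properties":{"linear":{"type":"array","items":{"type":"array","items":{"type":"number","minimum":-1,"maximum":1}}},"spin":{"type":"array","items":{"type":"number","minimum":-1,"maximum":1}},"hand":{"type":"number"}},"required":["linear","spin"]}

```bash
mkdir -p pics
cat > h.py <<'E'
import numpy as np, cv2
from plant import monitor, optics, workorder
def cap(n,f=None):
    c=optics.capture(n)
    if f: cv2.imwrite('pics/'+f,c['frame'])
    return c
def ray(c,px,z):
    K=np.array(c['K']);T=np.array(c['world_to_cam']);R=T[:3,:3];t=T[:3,3]
    d=R.T@np.linalg.solve(K,[px[0],px[1],1.]);o=-R.T@t
    return o+d*(z-o[2])/d[2]
def proj(c,p):
    T=np.array(c['world_to_cam']);q=np.array(c['K'])@(T[:3,:3]@np.array(p)+T[:3,3]);return q[:2]/q[2]
E
python3 - <<'E'
from h import *
s=monitor.get_obs();print({k:np.round(v,3) for k,v in s.items()})
import pickle
d={}
for n in('top','side','wrist'):
    c=cap(n,n+'0.png');d[n]=c
    T=np.array(c['world_to_cam']);print(n,np.round(-T[:3,:3].T@T[:3,3]),np.round(T[:3,:3],2).tolist(),c['K'][0][0])
pickle.dump(d,open('d0.pkl','wb'))
E
```

```text
{'time': np.float64(0.0), 'joint_positions': array([ 1.165,  0.343,  1.525,  0.   ,  1.275, -0.146]), 'dq': array([ 0.   ,  0.001, -0.   , -0.001, -0.001, -0.   ]), 'tau': array([  0.   , -43.124, -24.423,   0.072,   0.056,  -0.   ]), 'tool_pos': array([134.646, 506.943, 187.143]), 'tcp_rot': array([-3.14 , -0.   ,  2.882]), 'contact_force': array([0.209, 0.605, 0.562]), 'moment': array([ 0.03 ,  0.01 , -0.011]), 'finger_force': np.float64(0.0), 'grip_width': np.float64(91.542)}
top [ 377. -102.  982.] [[0.02, -1.0, -0.02], [-0.99, -0.02, -0.17], [0.17, 0.02, -0.99]] 406.7454386533079
side [ 544. -898.  627.] [[1.0, 0.02, -0.01], [0.0, -0.54, -0.84], [-0.03, 0.84, -0.54]] 396.9715660894275
wrist [ 54. 529. 385.] [[0.26, 0.97, -0.0], [0.92, -0.24, 0.31], [0.3, -0.08, -0.95]] 362.2687886901323
```

View pics/top0.png

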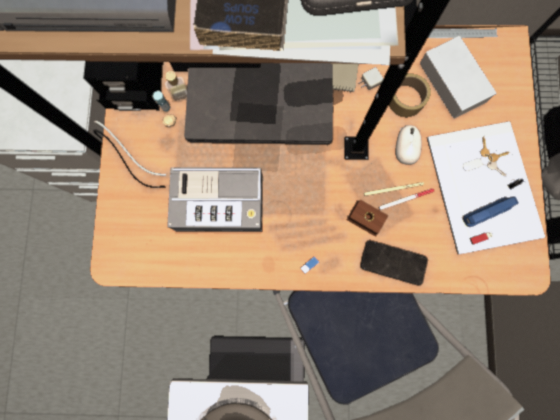

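View pics/side0.png

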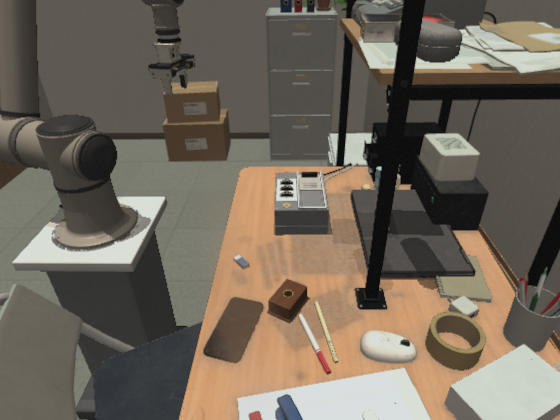

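The top view shows the safe at about px (168–262, 168–230), the stand at (368,217) with its bore near (369,216), the pens just right of and above the stand, the phone at (394,262) and the eraser at (310,264). The side view shows the same layout, with the post clear of the safe and the stand. Next I'll zoom in on the safe and stand in the top view.

Run:
```python
from h import *
import pickle
d=pickle.load(open('d0.pkl','rb'));c=d['top'];f=c['frame']
a=cv2.resize(f[160:240,160:270],None,fx=7,fy=7,interpolation=cv2.INTER_CUBIC)[:340]
a=cv2.resize(f[162:236,162:270],None,fx=5,fy=5,interpolation=cv2.INTER_CUBIC)
b=cv2.resize(f[180:236,340:440],None,fx=4,fy=4,interpolation=cv2.INTER_CUBIC)
o=np.zeros((600,560,3),np.uint8);o[:370,:540]=a;o[372:596,:400]=b
cv2.imwrite('pics/crop0.png',o)
for p,z in [((168,168),80),((262,168),80),((262,230),80),((168,230),80),((368,217),36)]:print(p,np.round(ray(c,p,z)))
```

```text
(168, 168) [633. 173.  80.]
(262, 168) [636. -44.  80.]
(262, 230) [493. -48.  80.]
(168, 230) [489. 163.  80.]
(368, 217) [ 534. -294.   36.]
```

View pics/crop0.png

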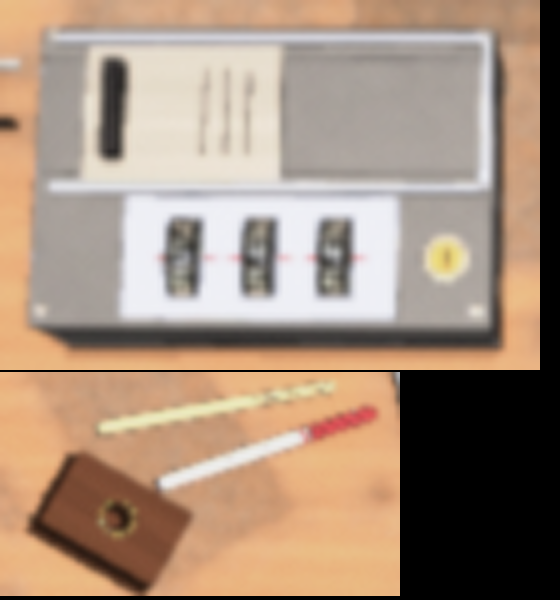

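The crop shows the wheels at top-view px (199,213), (214,213) and (229,213), the ridge at (184,183), and the stand bore at (369.5,216). The numerals can't be read at this scale. I'll work out the positions and go for a close wrist view.

```bash
cat >> h.py <<'E'
def go(target,yaw=None,n=8,start=None,yaw0=None):
    """print rows: spin happens in the last rows, shift in axes at the start yaw (needs spin separate)"""
    s=monitor.get_obs();p=np.array(start if start is not None else s['tool_pos']);y0=s['tcp_rot'][2] if yaw0 is None else yaw0
    d=np.array(target)-p;c,q=np.cos(y0),np.sin(y0)
    t=np.array([d[0]*c+d[1]*q,d[0]*q-d[1]*c,-d[2]])/200
    print('pos',np.round(s['tool_pos'],1),'rot',np.round(s['tcp_rot'],4),'total tool frac',np.round(t,4),'per row',np.round(t/n,4),'mm/row',round(np.linalg.norm(t)*200/n,1))
    if yaw is not None: 
        e=(yaw-y0+np.pi)%(2*np.pi)-np.pi; print('spin total',round(-e/(np.pi/2),4))
E
python3 - <<'E'
from h import *
import pickle
d=pickle.load(open('d0.pkl','rb'));c=d['top']
W=[ray(c,(162+x/5,162+257/5),91)for x in(184,259,334)]
print(np.round(W))
print('ridge',ray(c,(162+113/5,162+108/5),98.5),'bore',ray(c,(340+118/4,180+145/4),36))
for u,v in((75,453),(190,517),(145,590),(40,517)): print(np.round(ray(c,(340+u/4,180+(v-372)/4),36)))
go([W[1][0],W[1][1],187],yaw=3.142+.02-2*np.pi,n=12)
E
```

```text
[[526.  93.  91.]
 [527.  60.  91.]
 [527.  26.  91.]]
ridge [591.9230132  127.22008832  98.5       ] bore [ 535.36973667 -297.07762207   36.        ]
[ 573. -272.   36.]
[ 536. -339.   36.]
[ 493. -312.   36.]
[ 535. -251.   36.]
pos [134.7 507.1 187.3] rot [-3.1404e+00 -2.0000e-04  2.8818e+00] total tool frac [-2.4682e+00 -1.6580e+00  1.5000e-03] per row [-2.057e-01 -1.382e-01  1.000e-04] mm/row 49.6
spin total -0.1784
```

{"op": "servo_tool", "data": {
  "linear": [
    [-0.2056,-0.138,0],
    [-0.2056,-0.138,0],
    [-0.2056,-0.138,0],
    [-0.2056,-0.138,0],
    [-0.2056,-0.138,0],
    [-0.2056,-0.138,0],
    [-0.2056,-0.138,0],
    [-0.2056,-0.138,0]
  ],
  "spin": [0,0,0,0,0,0,0,0]
}}

```text
time: 1.15
tool_pos: [396.9, 208.1, 187.8]
tcp_rot: [3.141, -0.0, 2.882]
contact_force: [0.8, 0.9, -0.4]
grip_width: 92.0
finger_force: 0.0
```

{"op": "servo_tool", "data": {
  "linear": [
    [-0.2056,-0.138,0],
    [-0.2056,-0.138,0],
    [-0.2056,-0.138,0],
    [-0.2056,-0.138,0],
    [0,0,0.1],
    [0,0,0.1],
    [0,0,0],
    [0,0,0]
  ],
  "spin": [0,0,0,0,-0.089,-0.089,0,0]
}}

```text
time: 2.15
tool_pos: [527.0, 60.7, 148.5]
tcp_rot: [3.142, 0.001, -3.124]
contact_force: [0.4, 0.5, 0.5]
grip_width: 91.8
finger_force: 0.0
```

Run:
```python
from h import *
import pickle
s=monitor.get_obs();print(s['tool_pos'],s['tcp_rot'],s['time'])
c=cap('wrist','w1.png');pickle.dump(c,open('w1.pkl','wb'))
for y in(93,60,26):print(proj(c,(527,y,91)))
```

```text
[526.99580366  60.67191803 148.47035709] [ 3.14152322e+00  8.39704658e-04 -3.12425526e+00] 2.15
[324.09436015 208.56027351]
[279.64506626 207.81651559]
[233.7822525  207.04910563]
```

View pics/w1.png

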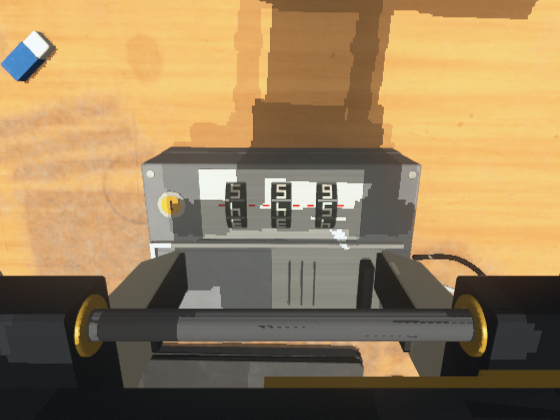

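The wrist view has image up pointing toward the robot. The wheels are at px (326,205) left, (281,205) middle and (236,205) right, with the red index line at row 205. I'll rotate and enlarge it to read the numerals.

Run:
```python
from h import *
import pickle
c=pickle.load(open('w1.pkl','rb'));f=c['frame']
a=cv2.rotate(f[170:240,210:350],cv2.ROTATE_180)
cv2.imwrite('pics/wz1.png',cv2.resize(a,None,fx=5.5,fy=5.5,interpolation=cv2.INTER_CUBIC))
# red index line
hsv=cv2.cvtColor(f,cv2.COLOR_BGR2HSV)
m=((hsv[...,0]<8)|(hsv[...,0]>172))&(hsv[...,1]>120)&(hsv[...,2]>80)
m[:150]=0;m[250:]=0;m[:,:205]=0;m[:,370:]=0
v,u=np.nonzero(m);print(len(u),u.min(),u.max(),v.min(),v.max())
k=np.polyfit(u,v,1);print(k)
for x in (u.min(),u.max()):print(ray(c,(x,np.polyval(k,x)),80))
n,_,st,ce=cv2.connectedComponentsWithStats(m.astype(np.uint8));print([(st[i][:4].tolist(),ce[i].round(1).tolist()) for i in range(1,n)])
```

```text
38 219 343 205 205
[3.59937548e-16 2.05000000e+02]
[529.16339793  13.20978689  80.        ]
[527.47713857 108.89883092  80.        ]
[([219, 205, 6, 1], [221.5, 205.0]), ([249, 205, 6, 1], [251.5, 205.0]), ([263, 205, 6, 1], [265.5, 205.0]), ([293, 205, 7, 1], [296.0, 205.0]), ([308, 205, 6, 1], [310.5, 205.0]), ([337, 205, 7, 1], [340.0, 205.0])]
```

View pics/wz1.png

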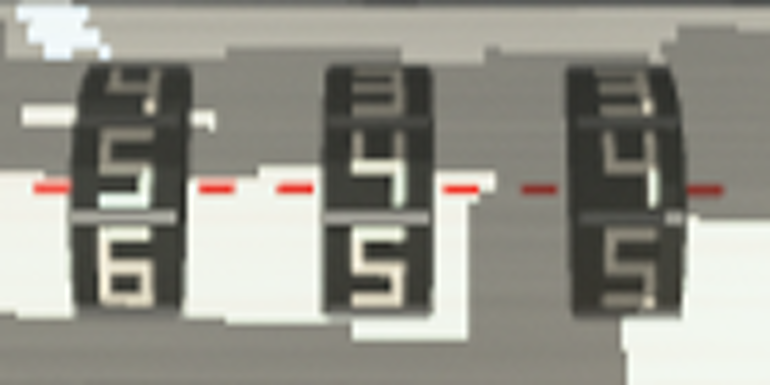

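The readings are left 5, middle 4, right 4, all in their notches. The dividers sit symmetrically about the projected wheel top. The moves needed are wheel 1 −1 (to the front), wheel 2 +3 (to the back) and wheel 3 −2 (to the front). Next I'll shut the fingers and go over wheel 1.

{"op": "servo_tool", "data": {
  "hand": -1,
  "linear": [
    [-0.04,0.168,0],
    [0,0,0.08],
    [0,0,0.08],
    [0,0,0.08],
    [0,0,0],
    [0,0,0],
    [0,0,0],
    [0,0,0]
  ],
  "spin": [0,0,0,0,0,0,0,0]
}}

```text
time: 3.2
tool_pos: [534.3, 94.3, 100.4]
tcp_rot: [3.141, 0.001, -3.122]
contact_force: [0.1, 0.3, -0.1]
grip_width: 16.4
finger_force: 0.0
```

{"op": "servo_tool", "data": {
  "linear": [
    [0,0,0.03],
    [0,0,0.01],
    [0,0,0.005],
    [0,0,0],
    [0,0,0],
    [0,0,0],
    [0,0,0],
    [0,0,0]
  ],
  "spin": [0,0,0,0,0,0,0,0]
}}

```text
time: 4.2
tool_pos: [534.0, 94.3, 90.8]
tcp_rot: [3.142, 0.0, -3.122]
contact_force: [0.1, -0.5, -0.1]
grip_width: 0.4
finger_force: 0.0
```

{"op": "servo_tool", "data": {
  "linear": [
    [0,0,0.005],
    [0,0,0.005],
    [0,0,0],
    [0,0,0],
    [0,0,0],
    [0,0,0],
    [0,0,0],
    [0,0,0]
  ],
  "spin": [0,0,0,0,0,0,0,0]
}}

```text
time: 5.2
tool_pos: [534.0, 94.3, 88.8]
tcp_rot: [3.141, 0.0, -3.122]
contact_force: [-0.3, -0.1, 1.0]
grip_width: 0.2
finger_force: 0.0
```

{"op": "servo_tool", "data": {
  "linear": [
    [0,0,0.005],
    [0,0,0.005],
    [0,0,0],
    [0,0,0],
    [0,0,0],
    [0,0,0],
    [0,0,0],
    [0,0,0]
  ],
  "spin": [0,0,0,0,0,0,0,0]
}}

```text
time: 6.2
tool_pos: [534.0, 94.3, 86.8]
tcp_rot: [3.141, 0.0, -3.122]
contact_force: [0.7, -0.5, -0.5]
grip_width: 0.5
finger_force: 0.0
```

Run:
```python
from h import *
s=monitor.get_obs();print(s['tool_pos'],s['contact_force'],s['tau'])
c=cap('wrist');b=cap('side')
print(proj(c,s['tool_pos']),proj(b,s['tool_pos']),proj(c,(527.7,95,91)))
a=cv2.resize(c['frame'][140:290,200:400],None,fx=3,fy=3,interpolation=cv2.INTER_CUBIC)[:450]
u,v=proj(b,s['tool_pos']).astype(int)
e=cv2.resize(b['frame'][v-35:v+35,u-25:u+25],None,fx=4,fy=4,interpolation=cv2.INTER_CUBIC)
o=np.zeros((450,800,3),np.uint8);o[:450,:600]=a;o[:280,600:800]=e
cv2.imwrite('pics/p6.png',o)
```

```text
[533.99479788  94.33429811  86.83137264] [ 0.67822591 -0.54133343 -0.50067584] [ 2.05544075e-05 -4.67391300e+01 -2.13486367e+01 -3.05636285e-02
  8.23358539e-02  1.16487990e-05]
[280.65755954 238.28373896] [289.08182963 181.09372588] [282.04767889 231.03110741]
```

View pics/p6.png

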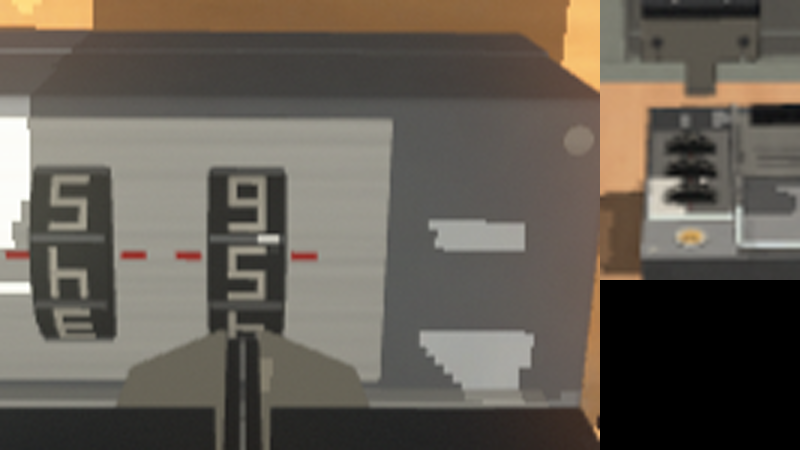

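Run:
```python
from h import *
s=monitor.get_obs();p=s['tool_pos']
c=cap('wrist');b=cap('side')
for k in(0,5,10,15,20,30,40):print(k,proj(c,p+[0,0,k]).round(1),proj(c,p+[-9,0,k]).round(1),proj(b,p+[0,0,k]).round(1))
print('w1',proj(b,(527.7,95,91)))
```

```text
0 [280.6 238.3] [281. 224.] [289.1 181.1]
5 [280.7 241.6] [281.  227.1] [289.1 179.5]
10 [280.7 245.2] [281.  230.4] [289.1 178. ]
15 [280.7 248.9] [281.  233.8] [289.1 176.4]
20 [280.7 252.8] [281.  237.4] [289.  174.8]
30 [280.7 261.2] [281.1 245.1] [289.  171.6]
40 [280.7 270.6] [281.1 253.7] [289.  168.4]
w1 [286.85692065 179.68654605]
```

Run:
```python
from h import *
import pickle
c=pickle.load(open('w1.pkl','rb'));p=np.array([527,60.7,148.5])
for k in(0,15,30,40):print(k,proj(c,p+[-9,46,k]).round(1),proj(c,p+[-9,65,k]).round(1),proj(c,p+[9,46,k]).round(1),proj(c,p+[9,65,k]).round(1))
```

```text
0 [359.7 225.4] [392.2 225.9] [357.2 253.4] [388.8 253.9]
15 [365.5 235.3] [400.3 235.8] [362.6 265. ] [396.4 265.6]
30 [372.1 246.7] [409.6 247.3] [368.8 278.4] [405.2 279. ]
40 [377.2 255.4] [416.7 256. ] [373.5 288.5] [411.9 289.1]
```

The crop shows wheel 1 (numerals 9/5/4 in view) and the shut fingertip ending clearly above it, at wrist row ≈252 and side row ≈170. Both views put the real tips about 35 mm short of the reported TCP, which fits the absence of contact. I'll go further down in small steps.

{"op": "servo_tool", "data": {
  "linear": [
    [0,0,0.01],
    [0,0,0.01],
    [0,0,0.01],
    [0,0,0.01],
    [0,0,0.01],
    [0,0,0.01],
    [0,0,0.01],
    [0,0,0]
  ],
  "spin": [0,0,0,0,0,0,0,0]
}}

```text
time: 7.4
tool_pos: [533.9, 94.3, 72.6]
tcp_rot: [3.142, -0.0, -3.122]
contact_force: [-0.0, -0.4, -0.1]
grip_width: 0.3
finger_force: 0.0
```

Run:
```python
from h import *
s=monitor.get_obs();p=s['tool_pos'];print(p,s['contact_force'],s['time'])
c=cap('wrist','w7.png');b=cap('side','s7.png')
# tip: end of grey plates in wrist view above row; print gray column profile left/right of the pads
g=cv2.cvtColor(c['frame'],cv2.COLOR_BGR2GRAY)
print(g[225:285,281].tolist());print(g[225:285,272].tolist())
u,v=proj(b,p).astype(int);gb=cv2.cvtColor(b['frame'],cv2.COLOR_BGR2GRAY);print(u,v,gb[150:195,u].tolist())
for k in(0,20,30,35,40):print(k,proj(c,p+[-9,0,k]).round(1),proj(c,p+[0,0,k]).round(1),proj(b,p+[0,-9,k]).round(1))
```

```text
[533.86417791  94.31606183  72.64707627] [-0.00108961 -0.36588203 -0.12303047] 7.4
[145, 98, 69, 92, 99, 79, 113, 154, 161, 122, 49, 49, 47, 48, 55, 118, 154, 130, 76, 47, 48, 46, 65, 121, 149, 122, 80, 73, 60, 45, 43, 43, 42, 50, 70, 71, 51, 45, 53, 63, 77, 86, 86, 86, 83, 84, 84, 84, 84, 83, 83, 84, 82, 71, 58, 59, 63, 62, 63, 64]
[49, 50, 73, 94, 93, 70, 48, 49, 49, 49, 48, 47, 49, 47, 48, 48, 48, 49, 47, 48, 46, 47, 48, 47, 54, 84, 103, 104, 103, 103, 103, 103, 103, 103, 103, 102, 103, 102, 102, 103, 103, 103, 103, 102, 102, 101, 102, 102, 101, 101, 102, 101, 101, 101, 102, 99, 102, 101, 101, 101]
289 185 [56, 55, 52, 26, 28, 40, 68, 86, 86, 86, 86, 85, 86, 86, 87, 86, 85, 86, 85, 86, 87, 83, 80, 74, 72, 63, 63, 63, 74, 80, 42, 42, 26, 23, 50, 69, 52, 56, 22, 19, 59, 84, 57, 57, 24]
0 [280.9 224. ] [280.6 238.3] [289. 187.]
20 [281.  237.4] [280.7 252.8] [289.  180.8]
30 [281.1 245.1] [280.7 261.2] [289.  177.7]
35 [281.1 249.3] [280.7 265.8] [289.  176.1]
40 [281.1 253.7] [280.7 270.6] [289.  174.5]
```

{"op": "servo_tool", "data": {
  "linear": [
    [0,0,0.01],
    [0,0,0.01],
    [0,0,0.01],
    [0,0,0.01],
    [0,0,0.01],
    [0,0,0],
    [0,0,0],
    [0,0,0]
  ],
  "spin": [0,0,0,0,0,0,0,0]
}}

```text
time: 8.5
tool_pos: [534.1, 94.3, 62.9]
tcp_rot: [3.142, 0.0, -3.122]
contact_force: [-0.0, -0.0, -0.0]
grip_width: 0.4
finger_force: 0.0
```

{"op": "servo_tool", "data": {
  "linear": [
    [0,0,0.01],
    [0,0,0.005],
    [0,0,0],
    [0,0,0],
    [0,0,0],
    [0,0,0],
    [0,0,0],
    [0,0,0]
  ],
  "spin": [0,0,0,0,0,0,0,0]
}}

```text
time: 9.5
tool_pos: [534.0, 94.3, 59.8]
tcp_rot: [3.142, 0.0, -3.122]
contact_force: [-0.4, 0.1, -0.2]
grip_width: 0.6
finger_force: 0.0
```

{"op": "servo_tool", "data": {
  "linear": [
    [0,0,0.005],
    [0,0,0.005],
    [0,0,0.005],
    [0,0,0],
    [0,0,0],
    [0,0,0],
    [0,0,0],
    [0,0,0]
  ],
  "spin": [0,0,0,0,0,0,0,0]
}}

```text
time: 10.5
tool_pos: [534.0, 94.3, 56.8]
tcp_rot: [3.141, 0.0, -3.122]
contact_force: [1.5, 0.2, -0.3]
grip_width: 0.7
finger_force: 0.0
```

{"op": "servo_tool", "data": {
  "linear": [
    [0,0,0.005],
    [0,0,0.005],
    [0,0,0],
    [0,0,0],
    [0,0,0],
    [0,0,0],
    [0,0,0],
    [0,0,0]
  ],
  "spin": [0,0,0,0,0,0,0,0]
}}

```text
time: 11.5
tool_pos: [534.0, 94.3, 54.8]
tcp_rot: [3.142, 0.0, -3.122]
contact_force: [-0.0, -0.5, -0.7]
grip_width: 0.1
finger_force: 0.0
```

Run:
```python
from h import *
s=monitor.get_obs();p=s['tool_pos']
c=cap('wrist');b=cap('side')
a=cv2.resize(c['frame'][190:310,210:360],None,fx=3.6,fy=3.6,interpolation=cv2.INTER_CUBIC)
e=cv2.resize(b['frame'][120:215,265:310],None,fx=5.7,fy=5.7,interpolation=cv2.INTER_CUBIC)
o=np.zeros((560,800,3),np.uint8);o[:a.shape[0],:a.shape[1]]=a;o[:e.shape[0],542:542+e.shape[1]]=e[:,:258]
cv2.imwrite('pics/p8.png',o)
for k in(0,30,35,40):print(k,proj(c,p+[-9,0,k]).round(1),proj(c,p+[9,0,k]).round(1),proj(b,p+[0,0,k]).round(1))
```

```text
0 [281. 224.] [280.3 252.2] [289.1 190.9]
30 [281.1 245.1] [280.4 276.9] [289.1 181.7]
35 [281.1 249.3] [280.4 281.8] [289.1 180.2]
40 [281.1 253.7] [280.4 286.9] [289.1 178.6]
```

View pics/p8.png

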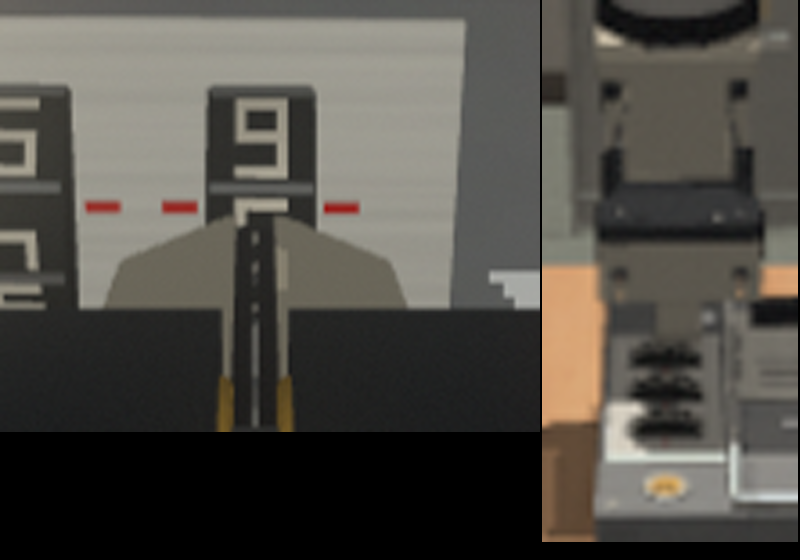

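The side view shows the narrow tip ending at about (289,179), 2–3 px above wheel 1 at (287,182), so contact is a few mm lower.

{"op": "servo_tool", "data": {
  "linear": [
    [0,0,0.005],
    [0,0,0.005],
    [0,0,0.005],
    [0,0,0],
    [0,0,0],
    [0,0,0],
    [0,0,0],
    [0,0,0]
  ],
  "spin": [0,0,0,0,0,0,0,0]
}}

```text
time: 12.6
tool_pos: [534.3, 94.4, 52.2]
tcp_rot: [3.142, 0.001, -3.122]
contact_force: [-0.0, -0.2, 5.6]
grip_width: 0.3
finger_force: 2.7
```

{"op": "servo_tool", "data": {
  "linear": [
    [0,0,0.003],
    [0.014,0,0],
    [0.014,0,0],
    [0.014,0,0],
    [0.014,0,0],
    [0.014,0,0],
    [0,0,0],
    [0,0,0]
  ],
  "spin": [0,0,0,0,0,0,0,0]
}}

```text
time: 13.6
tool_pos: [520.7, 94.1, 52.1]
tcp_rot: [3.141, 0.002, -3.122]
contact_force: [-1.4, 0.4, 7.7]
grip_width: 0.5
finger_force: 4.2
```

{"op": "servo_tool", "data": {
  "linear": [
    [0,0,-0.05],
    [0.003,-0.168,0],
    [0,0,0.052],
    [-0.014,0,0],
    [-0.014,0,0],
    [-0.014,0,0],
    [-0.014,0,0],
    [-0.014,0,0]
  ],
  "spin": [0,0,0,0,0,0,0,0]
}}

```text
time: 14.6
tool_pos: [535.3, 59.3, 52.0]
tcp_rot: [-3.139, 0.003, -3.121]
contact_force: [-2.4, -9.1, 11.3]
grip_width: 0.7
finger_force: 6.0
```

{"op": "servo_tool", "data": {
  "linear": [
    [0,0,0],
    [0,0,-0.05],
    [0.07,0,0],
    [0,0,0.05],
    [-0.017,0,0],
    [-0.018,0,0],
    [-0.018,0,0],
    [-0.017,0,0]
  ],
  "spin": [0,0,0,0,0,0,0,0]
}}

```text
time: 15.6
tool_pos: [535.6, 61.3, 52.0]
tcp_rot: [3.141, 0.003, -3.122]
contact_force: [-1.4, 1.5, 13.1]
grip_width: 0.6
finger_force: 6.6
```

{"op": "servo_tool", "data": {
  "linear": [
    [0,0,0],
    [0,0,-0.05],
    [0.07,0,0],
    [0,0,0.05],
    [-0.017,0,0],
    [-0.018,0,0],
    [-0.018,0,0],
    [-0.017,0,0]
  ],
  "spin": [0,0,0,0,0,0,0,0]
}}

```text
time: 16.6
tool_pos: [536.0, 60.9, 51.9]
tcp_rot: [3.141, 0.003, -3.122]
contact_force: [-0.5, 0.1, 12.7]
grip_width: 0.3
finger_force: 6.7
```

{"op": "servo_tool", "data": {
  "linear": [
    [0,0,-0.05],
    [0.003,-0.171,0],
    [0,0,0],
    [0,0,0.049],
    [0.017,0,0],
    [0.018,0,0],
    [0.018,0,0],
    [0.017,0,0]
  ],
  "spin": [0,0,0,0,0,0,0,0]
}}

```text
time: 17.6
tool_pos: [521.6, 26.4, 52.0]
tcp_rot: [-3.141, 0.004, -3.121]
contact_force: [-0.8, -2.1, 11.1]
grip_width: 0.5
finger_force: 5.5
```

{"op": "servo_tool", "data": {
  "linear": [
    [0,0,0],
    [0,0,-0.05],
    [-0.07,0,0],
    [0,0,0.05],
    [0.017,0,0],
    [0.018,0,0],
    [0.018,0,0],
    [0.017,0,0]
  ],
  "spin": [0,0,0,0,0,0,0,0]
}}

```text
time: 18.6
tool_pos: [521.1, 26.8, 52.0]
tcp_rot: [3.141, 0.004, -3.121]
contact_force: [1.9, 1.8, 11.0]
grip_width: 0.4
finger_force: 5.4
```

{"op": "servo_tool", "data": {
  "linear": [
    [0,0,-0.1],
    [-0.1,0.168,-0.2],
    [-0.1,0,-0.1],
    [0,0,-0.05],
    [0,0,0],
    [0,0,0],
    [0,0,0],
    [0,0,0]
  ],
  "spin": [0,0,0,0,0,0,0,0]
}}

```text
time: 19.6
tool_pos: [559.1, 60.5, 140.5]
tcp_rot: [3.141, -0.001, -3.122]
contact_force: [0.0, -0.1, -0.4]
grip_width: 0.3
finger_force: 0.0
```

Run:
```python
from h import *
c=cap('wrist');s=monitor.get_obs();print(s['tool_pos'],s['tcp_rot'])
u,v=proj(c,(528,60.5,91)).astype(int);print(u,v,proj(c,(527.7,94.6,91)),proj(c,(528.3,26.6,91)))
a=cv2.rotate(c['frame'][v-50:v+40,u-90:u+90],cv2.ROTATE_180)
cv2.imwrite('pics/w9.png',cv2.resize(a,None,fx=4.4,fy=4.4,interpolation=cv2.INTER_CUBIC))
```

```text
[559.19608951  60.50318769 140.68723915] [ 3.14146780e+00 -6.00146058e-04 -3.12199364e+00]
281 169 [330.5322857  169.54782455] [232.66414597 168.48789627]
```

View pics/w9.png

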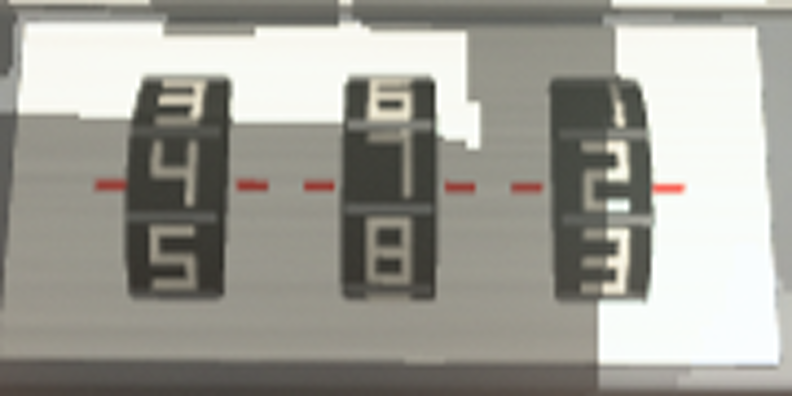

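The wheels now read 4-7-2: wheel 1 at (330,169), wheel 2 at (281,169) and wheel 3 at (233,168), all within about 1.5 mm. Next is the cover: I'll go to the left of the ridge with the true tip (reported TCP + 38.5 mm) at z≈88.

{"op": "servo_tool", "data": {
  "linear": [
    [-0.087,0.235,0],
    [-0.087,0.235,0],
    [0,0,0.15],
    [0,0,0.15],
    [0,0,0.1],
    [0,0,0.05],
    [0,0,0],
    [0,0,0]
  ],
  "spin": [0,0,0,0,0,0,0,0]
}}

```text
time: 20.65
tool_pos: [593.1, 155.3, 52.0]
tcp_rot: [3.141, 0.002, -3.122]
contact_force: [0.6, -0.2, 0.0]
grip_width: 0.5
finger_force: 0.0
```

{"op": "servo_tool", "data": {
  "linear": [
    [0,0,0.012],
    [0,-0.06,0],
    [0,-0.06,0],
    [0,-0.06,0],
    [0,-0.06,0],
    [0,-0.06,0],
    [0,0,0],
    [0,0,0]
  ],
  "spin": [0,0,0,0,0,0,0,0]
}}

```text
time: 21.65
tool_pos: [593.7, 95.1, 48.5]
tcp_rot: [-3.141, 0.0, -3.122]
contact_force: [0.5, -0.4, 0.8]
grip_width: 0.2
finger_force: 0.0
```

{"op": "servo_tool", "data": {
  "linear": [
    [0,-0.05,0],
    [0,-0.05,0],
    [0,-0.05,0],
    [0,-0.02,0],
    [0,-0.02,0],
    [0,0,0],
    [0,0,0],
    [0,0,0]
  ],
  "spin": [0,0,0,0,0,0,0,0]
}}

```text
time: 22.65
tool_pos: [594.2, 61.6, 49.0]
tcp_rot: [3.135, 0.0, -3.122]
contact_force: [-1.0, 18.0, 2.9]
grip_width: 0.4
finger_force: 7.2
```

The force rose to 18 N at y≈61.6, which is the end stop of the full 86 mm travel. I'll back off, lift, open and look into the pocket.

{"op": "servo_tool", "data": {
  "hand": 1,
  "linear": [
    [0,0.06,0],
    [0,0,-0.15],
    [0,0,-0.15],
    [-0.03,0.12,-0.1],
    [0,0,0],
    [0,0,0],
    [0,0,0],
    [0,0,0]
  ],
  "spin": [0,0,0,0,0,0,0,0]
}}

```text
time: 23.65
tool_pos: [599.2, 92.8, 127.9]
tcp_rot: [-3.142, -0.001, -3.122]
contact_force: [-0.2, 0.0, 0.7]
grip_width: 76.0
finger_force: 0.0
```

Run:
```python
from h import *
import pickle
c=cap('wrist','w10.png');t=cap('top','t10.png');s=monitor.get_obs();print(s['tool_pos'],s['tcp_rot'],s['time'])
pickle.dump((c,t),open('w10.pkl','wb'))
print(proj(c,(592,96,70)),proj(c,(592,96,80)))
for x in(566,618):
  for y in(57,135):print(x,y,proj(c,(x,y,80)).round())
```

```text
[599.44240656  93.04943225 128.21799327] [ 3.14157808e+00 -6.76875577e-04 -3.12222319e+00] 23.75
[285.07659941 198.58297   ] [285.25285059 202.61983481]
566 57 [229. 165.]
566 135 [343. 168.]
618 57 [231. 236.]
618 135 [338. 237.]
```

View pics/w10.png

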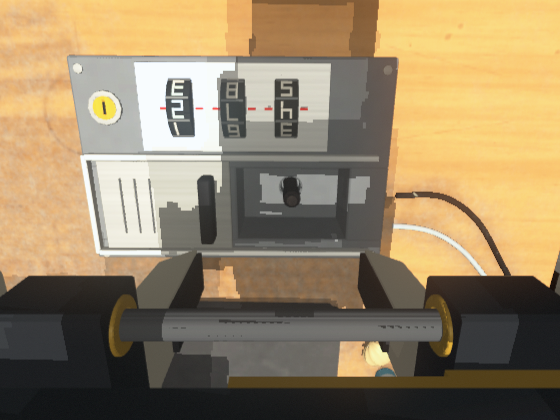

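The wrist view shows the cover fully open with its ridge at (207,210) and the numerals still 4-7-2. The seal stands in the pocket between about (290,180) and (291,207), and its upper end is the lower part of that blob. I'll measure it by mask.

Run:
```python
from h import *
import pickle
c,t=pickle.load(open('w10.pkl','rb'));g=cv2.cvtColor(c['frame'],cv2.COLOR_BGR2GRAY)
m=(g<52).astype(np.uint8);m[:168]=0;m[225:]=0;m[:,:270]=0;m[:,312:]=0
n,l,st,ce=cv2.connectedComponentsWithStats(m)
i=1+st[1:,4].argmax();print(st[i],ce[i])
for v in range(172,215,2):
    u=np.nonzero(l[v]==i)[0];print(v,(u.min(),u.max()) if len(u) else None,end=' ')
print()
for x in (588,592,596):
  e=np.array([proj(c,(x+6.5*np.cos(a),93+6.5*np.sin(a),70)) for a in np.linspace(0,6.28,30)]);b=np.array([proj(c,(x+6.5*np.cos(a),93+6.5*np.sin(a),30)) for a in np.linspace(0,6.28,30)])
  print(x,e.min(0).round(1),e.max(0).round(1),b.min(0).round(1))
# stand bore in top image
f=t['frame'];r=cv2.cvtColor(f,cv2.COLOR_BGR2GRAY)[205:228,355:385];print(r[6:17,8:22])
hsv=cv2.cvtColor(f,cv2.COLOR_BGR2HSV)[180:250,340:400]
w=((hsv[...,0]<16)&(hsv[...,1]>90)&(hsv[...,2]<115)).astype(np.uint8)
cs,_=cv2.findContours(w,cv2.RETR_EXTERNAL,cv2.CHAIN_APPROX_NONE);k=max(cs,key=cv2.contourArea);print(cv2.minAreaRect(k),cv2.contourArea(k))
```

```text
[283 177  17  30 324] [290.46604938 190.38271605]
172 None 174 None 176 None 178 (np.int64(287), np.int64(294)) 180 (np.int64(284), np.int64(295)) 182 (np.int64(284), np.int64(295)) 184 (np.int64(284), np.int64(296)) 186 (np.int64(284), np.int64(296)) 188 (np.int64(284), np.int64(298)) 190 (np.int64(283), np.int64(298)) 192 (np.int64(283), np.int64(298)) 194 (np.int64(283), np.int64(298)) 196 (np.int64(283), np.int64(298)) 198 (np.int64(284), np.int64(299)) 200 (np.int64(284), np.int64(298)) 202 (np.int64(285), np.int64(298)) 204 (np.int64(285), np.int64(297)) 206 (np.int64(289), np.int64(295)) 208 None 210 None 212 None 214 None 
588 [272.3 184.7] [289.9 201.7] [273.3 172.7]
592 [272.2 190. ] [289.8 206.9] [273.2 177.4]
596 [272.1 195.3] [289.6 212. ] [273.1 182. ]
[[ 84  84  86  90  96  93  94  93  95  92  88  88  86  85]
 [ 86  85  89  98 102  84  74  86 104  98  90  89  88  86]
 [ 86  90  96  96  82  57  48  62  84  93 100  93  90  88]
 [ 88  97 108  89  65  47  37  38  58  91 117 102  92  91]
 [ 85  99 113  94  78  66  50  35  41  78 108  98  91  92]
 [ 89 104 122 101  87  81  67  41  35  65  94  90  89  91]
 [ 93 114 135 106  88  83  72  46  38  76 107  96  88  91]
 [ 92 103 117 103  88  73  61  45  57  95 116  97  87  89]
 [ 91  95 103 109 101  91  83  77  87 110 106  90  85  86]
 [ 90  92  96 102 108 123 123 116 100 101  92  86  84  85]
 [ 88  90  90  94  99 112 112 108  94  88  85  85  85  84]]
((20.034629821777344, 41.25408935546875), (38.078609466552734, 18.551118850708008), 59.85861587524414) 151.5
```

{"op": "servo_tool", "data": {
  "hand": -0.22,
  "linear": [
    [0.036,0.037,0],
    [0,0,0.1],
    [0,0,0.1],
    [0,0,0.1],
    [0,0,0],
    [0,0,0],
    [0,0,0],
    [0,0,0]
  ],
  "spin": [0,0,0,0,0,0,0,0]
}}

```text
time: 24.75
tool_pos: [592.6, 100.7, 69.4]
tcp_rot: [3.141, 0.001, -3.122]
contact_force: [0.7, -0.4, -0.1]
grip_width: 36.3
finger_force: 0.0
```

{"op": "servo_tool", "data": {
  "linear": [
    [0,0,0.06],
    [0,0,0.06],
    [0,0,0.06],
    [0,0,0.06],
    [0,0,0.04],
    [0,0,0.04],
    [0,0,0],
    [0,0,0]
  ],
  "spin": [0,0,0,0,0,0,0,0]
}}

```text
time: 25.75
tool_pos: [592.6, 100.7, 5.0]
tcp_rot: [3.141, 0.001, -3.122]
contact_force: [0.3, 0.0, 0.5]
grip_width: 35.9
finger_force: 0.0
```

{"op": "servo_tool", "data": {
  "hand": -1,
  "linear": [
    [0,0,0],
    [0,0,0],
    [0,0,0],
    [0,0,0],
    [0,0,0],
    [0,0,0],
    [0,0,0],
    [0,0,0]
  ],
  "spin": [0,0,0,0,0,0,0,0]
}}

```text
time: 26.75
tool_pos: [592.4, 100.7, 4.8]
tcp_rot: [3.142, 0.0, -3.122]
contact_force: [-0.1, 0.3, 2.9]
grip_width: 12.3
finger_force: 30.0
```

{"op": "servo_tool", "data": {
  "linear": [
    [0,0,-0.05],
    [0,0,-0.1],
    [0,0,-0.15],
    [0,0,-0.15],
    [0,0,-0.15],
    [0,0,0],
    [0,0,0],
    [0,0,0]
  ],
  "spin": [0,0,0,0,0,0,0,0]
}}

```text
time: 27.75
tool_pos: [591.4, 100.6, 123.3]
tcp_rot: [3.142, -0.003, -3.122]
contact_force: [0.6, 0.1, -0.3]
grip_width: 12.4
finger_force: 30.0
```

{"op": "servo_tool", "data": {
  "linear": [
    [0.019,-0.249,0],
    [0.019,-0.249,0],
    [0.019,-0.249,0],
    [0.019,-0.249,0],
    [0.019,-0.249,0],
    [0.018,-0.249,0],
    [0.018,-0.249,0],
    [0.018,-0.245,0]
  ],
  "spin": [0,0,0,0,0,0,0,0]
}}

```text
time: 28.75
tool_pos: [569.7, -298.8, 123.4]
tcp_rot: [3.14, -0.001, -3.122]
contact_force: [0.7, 0.6, -0.8]
grip_width: 12.1
finger_force: 30.0
```

{"op": "servo_tool", "data": {
  "linear": [
    [0,0,0],
    [0,0,0],
    [0,0,0],
    [0,0,0],
    [0,0,0],
    [0,0,0],
    [0,0,0],
    [0,0,0]
  ],
  "spin": [0,0,0,0,0,0,0,0]
}}

```text
time: 29.75
tool_pos: [570.3, -297.5, 124.6]
tcp_rot: [3.142, 0.0, -3.122]
contact_force: [0.1, -1.1, -0.1]
grip_width: 12.3
finger_force: 30.0
```

Run:
```python
from h import *
import pickle
c=cap('wrist','w11.png');b=cap('side','s11.png');s=monitor.get_obs();p=s['tool_pos'];print(p,s['tcp_rot'],s['time'],s['grip_width'],s['finger_force'],s['joint_positions'].round(2))
pickle.dump((c,b,p),open('w11.pkl','wb'))
print('bore',proj(c,(535.4,-297,36)),'seal low',proj(c,p+[0,0,5]),'side: seal low',proj(b,p+[0,0,5]),'bore',proj(b,(535.4,-297,36)))
```

```text
[ 570.32284732 -297.50291769  124.57735105] [ 3.14153526e+00  3.61095867e-05 -3.12187527e+00] 29.85 12.502977809863093 29.999295473098755 [-0.6   0.61  1.26  0.    1.27 -2.19]
bore [281.99415505 153.83204086] seal low [280.57123575 241.63487164] side: seal low [306.00677749 258.18620641] bore [288.29098523 292.88886384]
```

View pics/w11.png

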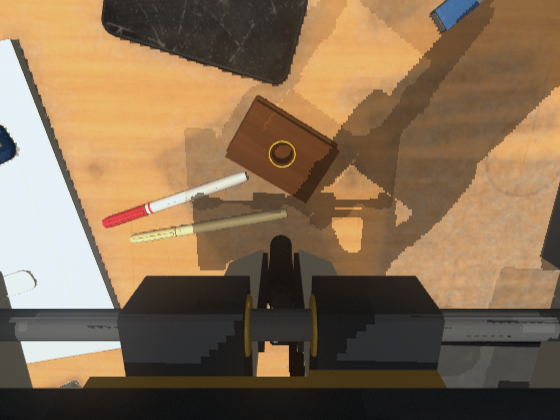

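The wrist view shows the gold-ringed bore at (282,154), as predicted, and the held seal hanging straight with its lower end near (281,238). That is 9 of 10 pictures used. I'll measure both by masks.

Run:
```python
from h import *
import pickle
c,b,p=pickle.load(open('w11.pkl','rb'));f=c['frame'];hsv=cv2.cvtColor(f,cv2.COLOR_BGR2HSV)
m=((hsv[...,0]>18)&(hsv[...,0]<34)&(hsv[...,1]>130)&(hsv[...,2]>130)).astype(np.uint8);m[:130]=0;m[180:]=0;m[:,:255]=0;m[:,310:]=0
v,u=np.nonzero(m);print('ring px',len(u),u.min(),u.max(),v.min(),v.max())
e=cv2.fitEllipse(np.c_[u,v].astype(np.float32));print(e,'bore',ray(c,e[0],36))
g=cv2.cvtColor(f,cv2.COLOR_BGR2GRAY)
for r in range(228,262,3):
    print(r,g[r,264:300].tolist())
for dz in(5.2,):
    q=np.array([proj(c,p+[6.5*np.cos(a),6.5*np.sin(a),dz]) for a in np.linspace(0,6.28,60)]);print(q.min(0),q.max(0))
```

```text
ring px 146 269 295 140 167
((281.74639892578125, 153.66424560546875), (25.609792709350586, 25.77840805053711), 19.295312881469727) bore [ 535.27022297 -297.19950277   36.        ]
228 [94, 95, 94, 96, 95, 96, 95, 94, 95, 93, 95, 94, 94, 92, 93, 91, 92, 91, 92, 94, 93, 94, 92, 93, 93, 94, 93, 94, 93, 93, 92, 92, 90, 91, 90, 90]
231 [92, 93, 92, 94, 96, 95, 95, 93, 93, 94, 95, 96, 96, 95, 97, 96, 95, 94, 91, 91, 90, 91, 90, 88, 90, 90, 92, 91, 93, 94, 94, 94, 93, 94, 95, 97]
234 [90, 92, 93, 94, 94, 95, 94, 95, 92, 94, 93, 93, 91, 93, 93, 78, 78, 79, 84, 84, 91, 90, 88, 87, 89, 91, 94, 95, 94, 94, 94, 93, 95, 95, 96, 95]
237 [88, 90, 92, 92, 92, 91, 93, 92, 91, 74, 51, 26, 29, 29, 28, 29, 29, 28, 29, 29, 28, 29, 33, 58, 77, 91, 93, 93, 92, 91, 91, 92, 92, 92, 94, 94]
240 [87, 90, 90, 91, 91, 88, 89, 73, 28, 27, 28, 28, 28, 29, 32, 32, 29, 31, 29, 30, 28, 29, 30, 30, 29, 31, 60, 92, 92, 91, 92, 91, 91, 90, 91, 89]
243 [91, 91, 92, 91, 92, 89, 69, 29, 28, 28, 28, 30, 30, 29, 28, 26, 29, 26, 28, 26, 28, 26, 29, 28, 27, 27, 30, 59, 91, 92, 94, 94, 93, 92, 91, 91]
246 [94, 94, 96, 94, 93, 
[... 224 characters left out ...]
 26, 27, 26, 40, 91, 90, 92, 93, 94, 92, 91, 90]
252 [69, 71, 72, 76, 94, 89, 26, 25, 26, 28, 25, 26, 27, 25, 27, 27, 27, 27, 25, 25, 25, 24, 26, 27, 27, 26, 25, 39, 92, 91, 77, 74, 73, 73, 73, 77]
255 [28, 28, 30, 42, 90, 84, 24, 25, 26, 26, 27, 26, 23, 24, 26, 26, 22, 24, 24, 24, 25, 26, 25, 25, 26, 25, 26, 37, 87, 82, 28, 28, 28, 28, 36, 75]
258 [28, 29, 29, 39, 88, 84, 26, 25, 26, 27, 25, 25, 25, 25, 28, 26, 27, 24, 26, 25, 26, 24, 26, 26, 25, 24, 25, 37, 87, 83, 27, 26, 27, 27, 31, 56]
261 [26, 29, 26, 35, 71, 60, 24, 27, 24, 25, 24, 23, 24, 23, 25, 24, 24, 25, 24, 24, 24, 25, 24, 23, 25, 25, 25, 28, 57, 70, 28, 26, 26, 27, 28, 45]
[269.31930634 231.30693198] [291.83234189 252.0457403 ]
```

Run:
```python
from h import *
import pickle
c,b,p=pickle.load(open('w11.pkl','rb'));f=b['frame'];g=cv2.cvtColor(f,cv2.COLOR_BGR2GRAY)
for r in range(236,266,2):
    print(r,g[r,296:318].tolist())
for k in(5,15,25,35,45):print(k,proj(b,p+[-6.5,0,k]).round(1),proj(b,p+[6.5,0,k]).round(1))
hsv=cv2.cvtColor(f,cv2.COLOR_BGR2HSV)
m=((hsv[...,0]>14)&(hsv[...,0]<36)&(hsv[...,1]>90)&(hsv[...,2]>90)).astype(np.uint8);m[:282]=0;m[304:]=0;m[:,:277]=0;m[:,300:]=0
v,u=np.nonzero(m);print(len(u),u.min(),u.max(),v.min(),v.max(),u.mean(),v.mean(),'pred',proj(b,(535.3,-297.1,36)))
if len(u)>5:print(cv2.fitEllipse(np.c_[u,v].astype(np.float32)),ray(b,(( u.min()+u.max())/2,(v.min()+v.max())/2),36))
```

```text
236 [93, 94, 94, 92, 93, 92, 93, 92, 93, 93, 93, 93, 93, 93, 93, 93, 93, 93, 93, 94, 93, 93]
238 [93, 93, 93, 93, 93, 93, 92, 93, 93, 93, 94, 93, 94, 94, 93, 93, 94, 93, 94, 93, 94, 93]
240 [93, 94, 94, 94, 93, 93, 94, 93, 93, 94, 93, 92, 95, 93, 93, 93, 93, 93, 94, 93, 94, 95]
242 [93, 93, 93, 93, 94, 93, 92, 93, 93, 93, 92, 93, 94, 93, 94, 93, 94, 93, 94, 93, 93, 93]
244 [99, 99, 99, 99, 94, 91, 92, 91, 92, 93, 92, 93, 92, 92, 91, 93, 98, 103, 105, 105, 105, 106]
246 [159, 160, 160, 158, 120, 92, 90, 90, 90, 90, 90, 90, 89, 90, 90, 90, 119, 151, 161, 161, 163, 163]
248 [156, 157, 159, 158, 148, 135, 130, 88, 48, 43, 45, 46, 43, 89, 126, 134, 151, 158, 159, 159, 159, 161]
250 [155, 156, 157, 157, 157, 158, 155, 100, 35, 20, 19, 20, 20, 108, 150, 163, 160, 162, 161, 159, 160, 161]
252 [159, 160, 164, 164, 163, 161, 159, 102, 33, 20, 21, 19, 20, 110, 155, 166, 163, 162, 163, 162, 161, 160]
254 [92, 92, 93, 93, 93, 129, 141, 85, 18, 20, 20, 19, 19, 107, 151, 160, 160, 159, 160, 159, 161, 159]
256 [93, 92, 93, 93, 93, 94, 94, 58, 21, 22, 20, 22, 22, 108, 152, 161, 159, 163, 163, 163, 161, 160]
258 [92, 93, 93, 93, 95, 96, 94, 62, 27, 21, 16, 22, 25, 70, 92, 133, 146, 159, 165, 165, 166, 167]
260 [92, 94, 96, 98, 95, 92, 92, 92, 83, 67, 61, 69, 87, 94, 93, 93, 93, 91, 91, 93, 134, 158]
262 [92, 93, 94, 96, 93, 91, 91, 92, 92, 94, 95, 95, 96, 94, 93, 93, 92, 91, 92, 91, 92, 93]
264 [93, 93, 94, 95, 96, 95, 93, 93, 93, 92, 94, 94, 96, 95, 96, 95, 95, 94, 94, 95, 94, 95]
5 [302.7 258.2] [309.4 258.2]
15 [302.7 254.2] [309.5 254.2]
25 [302.8 250.1] [309.6 250.1]
35 [302.9 246. ] [309.7 246. ]
45 [303.  241.8] [309.9 241.8]
37 283 293 289 297 287.8918918918919 292.86486486486484 pred [288.24237158 292.92298036]
((287.73681640625, 293.0155944824219), (7.577409744262695, 9.721059799194336), 89.84870910644531) [ 534.79888399 -297.32844017   36.        ]
```

{"op": "servo_tool", "data": {
  "linear": [
    [0.089,0.003,0],
    [0.088,0.002,0],
    [0,0,0.15],
    [0,0,0.15],
    [0,0,0.1],
    [0,0,0.04],
    [0,0,0],
    [0,0,0]
  ],
  "spin": [0,0,0,0,0,0,0,0]
}}

```text
time: 30.85
tool_pos: [535.6, -297.6, 37.6]
tcp_rot: [-3.141, 0.002, -3.122]
contact_force: [-0.0, 0.1, -0.5]
grip_width: 12.2
finger_force: 30.0
```

Run:
```python
from h import *
c=cap('wrist','w12.png');b=cap('side','s12.png');s=monitor.get_obs();p=s['tool_pos'];print(p,s['contact_force'],s['time'])
low=p+[0,0,5.2]
for n,k in(('w',c),('s',b)):
    f=k['frame'];hsv=cv2.cvtColor(f,cv2.COLOR_BGR2HSV);u,v=proj(k,(534.9,-297.2,36)).astype(int)
    m=((hsv[...,0]>14)&(hsv[...,0]<36)&(hsv[...,1]>90)&(hsv[...,2]>90)).astype(np.uint8);r=22 if n=='w' else 8
    w=np.zeros_like(m);w[v-r:v+r,u-r:u+r]=m[v-r:v+r,u-r:u+r]
    V,U=np.nonzero(w);print(n,len(U),U.min(),U.max(),V.min(),V.max(),'pred ring',proj(k,(534.9-9,-297.2,36)).round(1),proj(k,(534.9+9,-297.2,36)).round(1),proj(k,(534.9,-297.2-9,36)).round(1),proj(k,(534.9,-288.2,36)).round(1))
    a=cv2.resize(f[v-40:v+35,u-50:u+50],None,fx=4 ,fy=4,interpolation=cv2.INTER_CUBIC)
    o=a if n=='w' else np.hstack([o,a])
    q=np.array([proj(k,low+[6.5*np.cos(a),6.5*np.sin(a),0]) for a in np.linspace(0,6.28,60)]);print('seal pred',q.min(0).round(1),q.max(0).round(1),'crop org',u-50,v-40)
cv2.imwrite('pics/p12.png',o)
```

```text
[ 535.47542115 -297.48908911   37.56023177] [ 0.25010066  0.43412137 -0.46937802] 30.95
w 221 263 299 220 251 pred ring [281.6 222. ] [281. 250.] [266.1 235.9] [296.4 236.5]
seal pred [269.5 231.2] [292.  251.9] crop org 231 196
s 2 280 283 285 292 pred ring [283.7 292.9] [292.4 293. ] [288.  296.1] [288.1 289.9]
seal pred [285.2 288.5] [291.5 292.9] crop org 238 252
```

View pics/p12.png

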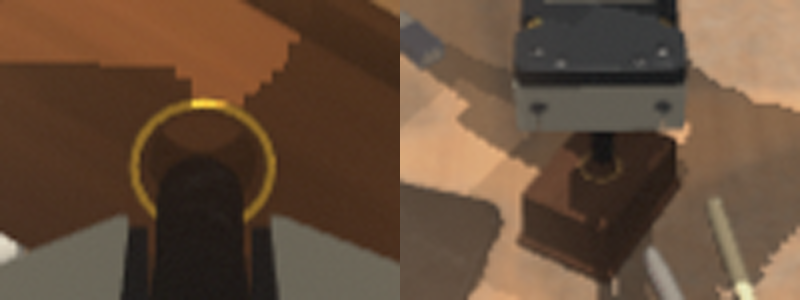

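The last picture (10/10) shows the seal end just over the ring. In the side crop, seal and ring centres coincide at about column 288. In the wrist crop, the ring centre is at (281.8,237.4) and the seal end centre at (281.4,244.5), which puts it perhaps 1.6 mm too far in x. I'll correct by about half of that and lower while watching the force.

{"op": "servo_tool", "data": {
  "linear": [
    [0.004,0.001,0],
    [0,0,0.01],
    [0,0,0.01],
    [0,0,0.01],
    [0,0,0.01],
    [0,0,0.01],
    [0,0,0],
    [0,0,0]
  ],
  "spin": [0,0,0,0,0,0,0,0]
}}

```text
time: 31.95
tool_pos: [534.2, -297.0, 26.6]
tcp_rot: [3.142, 0.0, -3.122]
contact_force: [-0.2, -0.3, -0.5]
grip_width: 12.1
finger_force: 30.0
```

{"op": "servo_tool", "data": {
  "linear": [
    [0,0,0.015],
    [0,0,0.015],
    [0,0,0.015],
    [0,0,0.015],
    [0,0,0],
    [0,0,0],
    [0,0,0],
    [0,0,0]
  ],
  "spin": [0,0,0,0,0,0,0,0]
}}

```text
time: 32.95
tool_pos: [534.2, -297.0, 14.7]
tcp_rot: [-3.142, 0.0, -3.122]
contact_force: [-0.1, -0.5, -0.4]
grip_width: 12.1
finger_force: 30.0
```

{"op": "servo_tool", "data": {
  "linear": [
    [0,0,0.015],
    [0,0,0.01],
    [0,0,0.01],
    [0,0,0.006],
    [0,0,0],
    [0,0,0],
    [0,0,0],
    [0,0,0]
  ],
  "spin": [0,0,0,0,0,0,0,0]
}}

```text
time: 33.95
tool_pos: [534.2, -296.9, 6.4]
tcp_rot: [3.142, 0.0, -3.122]
contact_force: [1.1, -0.8, 0.0]
grip_width: 12.5
finger_force: 30.0
```

{"op": "servo_tool", "data": {
  "linear": [
    [0,0,0.005],
    [0,0,0],
    [0,0,0],
    [0,0,0],
    [0,0,0],
    [0,0,0],
    [0,0,0],
    [0,0,0]
  ],
  "spin": [0,0,0,0,0,0,0,0]
}}

```text
time: 34.95
tool_pos: [534.2, -296.9, 5.4]
tcp_rot: [3.142, 0.0, -3.122]
contact_force: [-0.6, -0.2, -0.9]
grip_width: 12.2
finger_force: 30.0
```

{"op": "servo_tool", "data": {
  "hand": 0,
  "linear": [
    [0,0,0],
    [0,0,0],
    [0,0,0],
    [0,0,0],
    [0,0,0],
    [0,0,0],
    [0,0,0],
    [0,0,0]
  ],
  "spin": [0,0,0,0,0,0,0,0]
}}

```text
time: 35.95
tool_pos: [534.1, -296.9, 5.4]
tcp_rot: [3.141, 0.0, -3.122]
contact_force: [0.3, -1.3, -0.0]
grip_width: 45.7
finger_force: 0.0
```

{"op": "servo_tool", "data": {
  "linear": [
    [0,0,-0.05],
    [0,0,-0.1],
    [0,0,-0.15],
    [0,0,-0.2],
    [-0.1,0,-0.1],
    [-0.1,0,0],
    [0,0,0],
    [0,0,0]
  ],
  "spin": [0,0,0,0,0,0,0,0]
}}

```text
time: 36.95
tool_pos: [573.4, -295.9, 125.2]
tcp_rot: [3.141, -0.001, -3.122]
contact_force: [-0.5, 0.2, 0.0]
grip_width: 46.2
finger_force: 0.0
```

Run:
```python
from h import *
c=cap('wrist','w13.png');b=cap('side','s13.png');s=monitor.get_obs();print(s['tool_pos'],s['contact_force'],s['time'],s['grip_width'])
x,y=535,-297.1
for n,k in(('w',c),('s',b)):
    g=cv2.cvtColor(k['frame'],cv2.COLOR_BGR2GRAY)
    for z in(10,70):
        q=np.array([proj(k,[x+6.5*np.cos(a),y+6.5*np.sin(a),z]) for a in np.linspace(0,6.28,60)]);print(n,z,q.min(0).round(1),q.max(0).round(1))
    r=q.mean(0).astype(int)
    m=(g<42).astype(np.uint8);w=np.zeros_like(m);h=35;w[r[1]-h:r[1]+h,r[0]-h:r[0]+h]=m[r[1]-h:r[1]+h,r[0]-h:r[0]+h]
    N,l,st,ce=cv2.connectedComponentsWithStats(w);print([(st[i].tolist(),ce[i].round(1).tolist()) for i in range(1,N) if st[i][4]>20])
```

```text
[ 573.29975106 -296.13376007  125.21737442] [-0.05169284  0.21309192 -0.12503434] 37.05 45.89794134957454
w 10 [272.5 137.1] [287.6 152.2]
w 70 [270.8 147.9] [289.3 166.2]
[([271, 140, 19, 25, 247], [280.4, 150.2])]
s 10 [285.1 299.6] [291.2 304.2]
s 70 [284.8 278.5] [291.2 283. ]
[([285, 280, 7, 16, 81], [287.7, 288.3]), ([287, 286, 21, 29, 206], [298.4, 302.8])]
```

The seal sits upright at the predicted seated height in both views: upper end at wrist px 271–289, rows to 165, and side top row ≈280. The arm is clear, so I'm handing in.

```bash
python3 -c "
from h import *
print(workorder.close_job())"
```

```text
the job is handed in; nothing more can be done
None
```

The wheels are on 4-7-2, the cover is fully open, and the seal stands face down and released in the stand's bore; I handed the job in at about 37 s, and the hand-in returned no verdict.

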